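# Open the counterweighted test hood and load a housing

## Robot

A 6-joint arm with a two-finger parallel gripper is mounted at the origin on a cart in front of the work surface, level with it; the furniture and walls round the work are solid. World frame = base frame: x ahead of the robot, y to its left, z up, the work surface at z = 0. Lengths are in m, angles in degrees, forces in N, time in s.
With the tool pointing down it reaches from about 0.375 to 0.9 m from the base axis. Payload 3.1 kg.
Tool frame: the origin (TCP) lies midway between the tips of the shut fingers; the grasp point (between the pads) lies 19 mm behind it; z points along the fingers, y is the line along which they close (so a half turn about z gives the same grasp; the last joint's range is limited). The gripper opens to 87 mm and grips with 3 to 60 N. Pads are 19 mm wide; open, the fingers measure 117 mm over their backs; the gripper's body (75 mm by 190 mm) begins 51 mm behind the grasp point.
Start: joints at [-85.743, 30.224, 82.088, -0, 67.689, -10.227], TCP at [0.156, -0.605, 0.223] pointing down, gripper open.
Joint ranges: [-176.69, 176.69], [-43.24, 126.21], [12.49, 139.97], [-82, 262], [0, 151.66], [-163.58, 163.58]. Speed limits (degrees/s): [159.86, 159.86, 180, 180, 180, 180].

## Interface

Orientations are given as a 3x3 rotation matrix whose columns are the frame's x, y, z axes.
In Python, from rig import bot, capture, read_state gives the robot as it stands (bot), with the cameras as plain functions and the readings as plain functions.
- The arm moves only by the tool steer_hand, called after "Request:" as name([rows], argument=value, ...), one row to a line, values as JSON. Schema: {"type":"object","properties":{"plan":{"type":"array","items":{"type":"object","properties":{"pos":{"type":"array","items":{"type":"number"},"minItems":3,"maxItems":3},"r":{"type":"array","items":{"type":"number"},"minItems":3,"maxItems":3},"jaw":{"type":"number"}},"additionalProperties":false,"required":["jaw"]},"minItems":1,"maxItems":20},"only":{"type":"string"},"quiet":{"type":"boolean"},"lines":{"type":"string"}},"required":["plan"],"additionalProperties":false}. plan is a list of rows, 1 to 20 of them, each an object with the fields pos (a list: dx, dy, dz in m), r (a list: a rotation vector rx, ry, rz in degrees), jaw (the opening from 0.0 (shut) to 1.0 (fully open)); a field left out counts as zero (the opening has to be given); each row is the pose to reach, as a shift and turn from the pose commanded when the call began, along the tool's axes at that moment; what a row does not reach only later rows make up. A row lasts 1/10 s, in which the tool goes at most 0.05 m and 8.59 degrees, less where a joint would pass 70% of its speed; a pose out of reach is approached as far as the arm can. The fingers move at their own pace and stop on an object; the grip force is fixed at half the most. Time passes only in rows, so rows that do not move let the fingers close. The tool returns the time, the measured TCP pose, the force, the opening and the grip force at its end. only (a regular expression) keeps the lines of the reply that match it, lines (a string "A,B") keeps lines A to B, and quiet returns only ok. Input that does not fit is refused with a message, and nothing moves.
- read_state(): the state, without advancing time (a new reading comes with each control period).
- capture(name): name is "scene" or "top"; returns a dict with "color" (480x640x3 uint8, red, green, blue), "K" (3x3 intrinsics, pixels), "D" ([k1, k2, p1, p2, k3] as OpenCV has them; the pictures are not rectified), "view" (4x4, takes a point from world to camera coordinates). Camera axes: x right, y up, looking along -z (the intrinsics and any distortion apply to the point x, -y, -z); pixel columns grow to the right and rows downward; lengths in m; the calibration is good to about 2 mm. A picture is of the moment at which its call begins. There is no depth.
- bot.hand_in(): hands the job in; it is judged then, once.
The state is a dict: "time_s": time; "joint_positions": joint angles; "qvel": joint speeds; "tau": joint torques, N m; "position": TCP position; "tcp_rot": TCP orientation; "force": force on the tool from outside, world axes, zero at the start; "moment": the same for the moment, N m; "opening": opening from 0.0 (shut) to 1.0 (fully open); "grasp_force": force on a finger pad.
Only numpy, scipy, OpenCV 4.12 (cv2) and the standard library are available. Lean on these libraries where they do the work, as an engineer would, in place of code of your own. Each camera call takes 0.05 s, during which the arm holds its last target. There are 200 camera calls.

## Task

Push the yellow bar of the test fixture to swing its clear hood up, until the hood has gone past its balance point and stays open by itself; then push the black housing along between the green guides until it is fully home against the black contact stop. Slide it over the plate without lifting it. Leave the hood standing open, because the test leads still have to be plugged in, and leave the other things on the bench where they are.

Things in the scene. Friction and masses are not known exactly. Their poses are not given: they have to be found in the camera images.
- fixture: Insulation-test fixture, fixed: aluminium plate, top 15 mm above the table. Origin on the table under the plate; x from the loading side (near the robot) to the back, y left, z up. Plate from x -138 to +162, y +-120 mm. At the back, x +72 to +108, two grey hinge posts at y +-104 mm, 81 mm high.
- hood (a joint): Hood angle: 0 shut; grows as the front rises and swings back, away from the robot; 1.65 rad fully open, leaning back, on its stop. A counterweight bar over the hinge, top 135 mm above the table when shut, makes it balance at about 0.8 rad: let go below, it falls shut (0.39 N m at 0); above, it falls open and stays (0.40 N m at 1.65). Slight friction and damping; 0.9 kg.
- bar (a point): Middle of the yellow push bar, a level round bar 16 mm thick, 172 mm long (along y) between two aluminium arms, in front of and above the hood; moves with the hood. Hood shut: 190 mm before and 85 mm above the hinge axis, 150 mm above the table. Pushed away from the robot it swings up and back about the hinge.
- hinge (a point): Middle of the hood's hinge axis (level, along the fixture's y), 90 mm behind the fixture's origin, 65 mm above the table; fixed. Shut, the clear hood reaches 167 mm before it, is 182 mm wide over its arms and 117 mm high over the table; its front wall ends 10 mm above the plate and bars the way to the nest.
- seat (a point): Where the housing's origin is when fully home: on the plate's top, mid-lane, 14 mm before the face of the black stop (22 mm high, 20 mm gap in the middle for the tab). Axes as the fixture's. The green guides beside the lane are 8 mm high, 66 mm apart from 81 mm before this point to the stop, flared to 79 mm at 108 mm before it.
- black_housing: Loose black moulded housing, open-topped box 34 (x) x 62 (y) x 16 mm, about 50 g, on the plate in front of the hood. Origin at underside level: the face to be pushed (nearest the robot) lies 20 mm to -x of it, the far face 14 mm to +x; from that a tab 12 mm wide, 3 mm high stands out 6 mm. x points to the tab.
- white_housing_a: Loose white housing of the same size on the table, right of the fixture; not part of the job.
- white_housing_b: A second loose white housing on the table, right of the fixture; not part of the job.
- tape: Roll of tape, 64 mm across, 19 mm high, on the table in front and to the left; not part of the job.

How it is judged (in metres and radians):
On the way, in this order (a step that is already met when the one before it is completed fails the run):
1. the hood stands open by itself (over 1.55 rad, fingers off it) while the housing is still outside the nest (value of joint hood above 1.55 rad and contact force between the fingers and fixture below 0.3 N and x of black_housing in the frame of seat below -0.04 m), for 0.3 s.
2. the black housing is home against the stop with the hood still open (value of joint hood above 1.55 rad and x of black_housing in the frame of seat between -0.003 and 0.003 m and y of black_housing in the frame of seat between -0.004 and 0.004 m and z of black_housing in the frame of seat below 0.003 m and angle between the x axis of black_housing and the x axis of fixture, either way round below 0.08 rad and angle between black_housing's own z axis and vertical below 0.08 rad), for 0.2 s.
At the end, for the whole second after the job is handed in: The hood stands open by itself (over 1.55 rad); the black housing rests flat on the plate between the guides, within 3 mm of fully home, within 4 mm of the middle and 0.08 rad of square, at rest (all of step 2 and velocity of joint hood below 0.05 rad/s and linear speed of black_housing below 0.01 m/s); the robot touches nothing.
It fails at once if the black housing is lifted more than 10 mm off the plate or tipped over (z of black_housing in the frame of fixture above 0.025 m or angle between black_housing's own z axis and vertical above 0.5 rad).
It fails at once if a white housing (white_housing_a) is moved more than 20 mm (distance of white_housing_a from where it was at the start of the episode above 0.02 m).
It fails at once if a white housing (white_housing_b) is moved more than 20 mm (distance of white_housing_b from where it was at the start of the episode above 0.02 m).
It fails at once if the tape roll (tape) is moved more than 20 mm (distance of tape from where it was at the start of the episode above 0.02 m).
It also fails if it takes over 48 s, if anything falls off the work surface, if the arm or the gripper's body presses on something with over 40 N, if the wrist force passes 120 N, or if a joint passes its speed limit or range.

## Working session

There is one attempt and no reset: what is moved stays moved. The work goes in short steps, Python scripts to look and compute and a tool call to move; the robot and the scene stay as the last step left them, time stands still between calls to the robot, and variables do not carry over. Pictures are saved under pics/ and viewed, at most 10 in all, crops included, and the job is handed in when it is done.

```bash
mkdir -p pics; ls
```

Run:
```python
from rig import bot, capture, read_state
import cv2,numpy as np
s=read_state();print(s['position'],np.round(s['tcp_rot'],3),s['force'],s['opening'])
for n in('scene','top'):
    c=capture(n);cv2.imwrite(f'pics/{n}1.png',c['color'][...,::-1]);print(n,c['K'],c['D'],np.round(c['view'],3))
```

```text
pics
rig.py
[ 0.15628975 -0.60441473  0.22156997] [[ 0.968  0.25  -0.   ]
 [ 0.25  -0.968  0.002]
 [ 0.    -0.002 -1.   ]] [-0.44379221  0.28448695  0.26368686] 1.0023971475076077
scene [[550.107976     0.         322.44126735]
 [  0.         550.107976   247.91439523]
 [  0.           0.           1.        ]] [-0.16495319  0.          0.          0.          0.        ] [[-0.583 -0.812  0.014  0.272]
 [ 0.632 -0.443  0.636 -0.413]
 [-0.51   0.38   0.772 -1.009]
 [ 0.     0.     0.     1.   ]]
top [[587.47588472   0.         330.11133179]
 [  0.         587.47588472 245.72915316]
 [  0.           0.           1.        ]] [0.06241381 0.         0.         0.         0.        ] [[ 2.000e-03 -1.000e+00 -2.100e-02 -1.000e-02]
 [ 9.990e-01  1.000e-03  5.200e-02 -5.180e-01]
 [-5.200e-02 -2.100e-02  9.980e-01 -1.431e+00]
 [ 0.000e+00  0.000e+00  0.000e+00  1.000e+00]]
```

View pics/scene1.png

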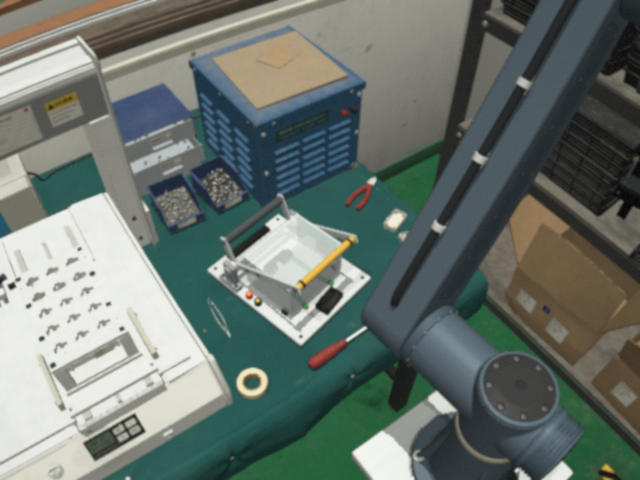

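View pics/top1.png

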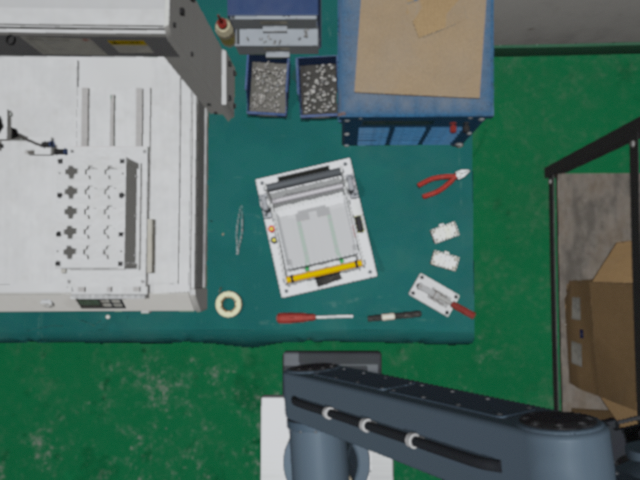

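The top view shows the fixture with plate corners near (256,180), (350,158), (377,275) and (282,297). The yellow bar runs from (288,280) to (361,264), and the black housing peeks out at (328,281). I'll enlarge both views.

Run:
```python
import cv2
a=cv2.imread('pics/top1.png')[150:305,245:390];cv2.imwrite('pics/topc.png',cv2.resize(a,None,fx=3.8,fy=3.8,interpolation=cv2.INTER_CUBIC))
a=cv2.imread('pics/scene1.png')[185:350,200:380];cv2.imwrite('pics/scenec.png',cv2.resize(a,None,fx=3.6,fy=3.6,interpolation=cv2.INTER_CUBIC))
```

```text
(no output)
```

View pics/topc.png

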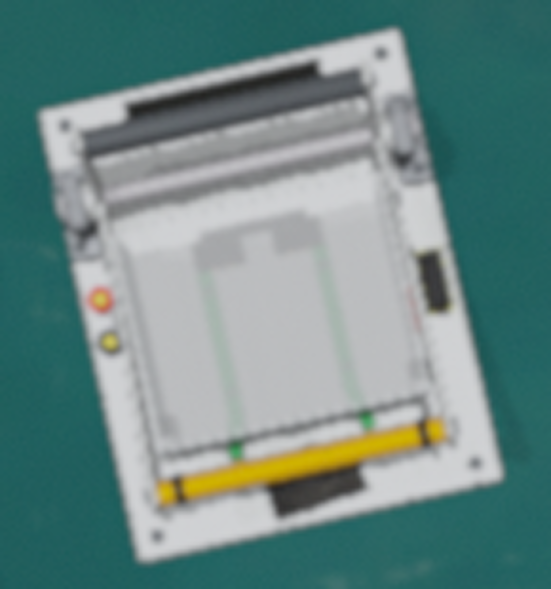

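View pics/scenec.png

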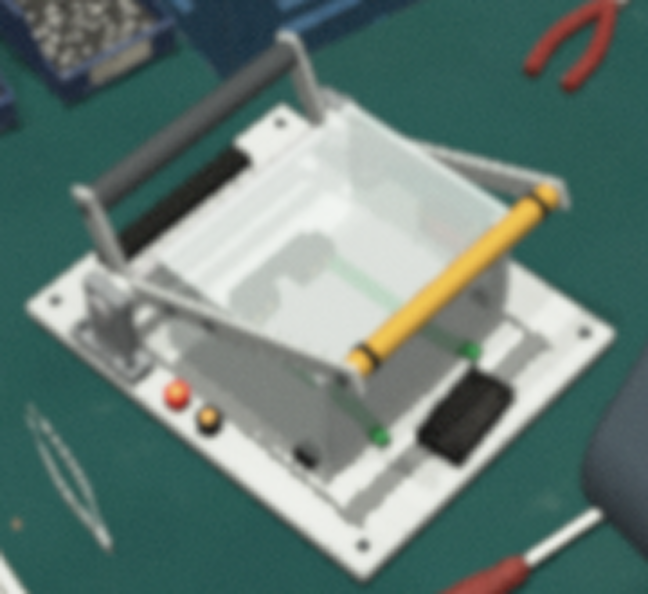

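The top crop gives the plate corners at (39,109), (400,29), (505,482) and (140,563), and the housing's near edge from (278,516) to (366,490). The guide tips are at (237,450) and (368,420), and the stop face runs from (205,268) to (322,245). The scene crop shows the housing's right and left corners at (512,395) and (420,430), with its bottom corner at (460,464).

Create h.py:
```python
import cv2,numpy as np
from rig import bot, capture, read_state
def ray(c,px):
    n=cv2.undistortPoints(np.array(px,float).reshape(-1,1,2),c['K'],c['D'])[:,0]
    R=c['view'][:3,:3];o=-R.T@c['view'][:3,3]
    return o,np.c_[n[:,0],-n[:,1],-np.ones(len(n))]@R
def plane(c,px,z):
    o,d=ray(c,px);return o+d*((z-o[2])/d[:,2])[:,None]
def crop(p,s,ox,oy): return (np.array(p,float)+.5)/s-.5+[ox,oy]
def proj(c,P):
    q=np.atleast_2d(P)@c['view'][:3,:3].T+c['view'][:3,3]
    return cv2.projectPoints(q*[1,-1,-1],np.zeros(3),np.zeros(3),c['K'],c['D'])[0][:,0]
```

Run:
```python
from h import *
t=capture('top');s=capture('scene');np.set_printoptions(precision=4,suppress=True)
T=lambda p,z:plane(t,crop(p,3.8,245,150),z)
S=lambda p,z:plane(s,crop(p,3.6,200,185),z)
C=T([[39,109],[400,29],[505,482],[140,563]],.015);C2=S([[283,104],[615,333],[363,580],[28,306]],.015)
loc=np.array([[162,120],[162,-120],[-138,-120],[-138,120]])/1e3
for nm,c in(('top',C),('scene',C2[[3,0,1,2]])):
    A=[];b=[]
    for (x,y),w in zip(loc,c):
        A+=[[x,-y,1,0],[y,x,0,1]];b+=[w[0],w[1]]
    q=np.linalg.lstsq(np.array(A),np.array(b),rcond=None)
    k=q[0];yaw=np.arctan2(k[1],k[0]);print(nm,'origin',k[2:],'yaw',np.degrees(yaw),'scale',np.hypot(k[0],k[1]),'res',(np.array(A)@k-b).reshape(-1,2))
    if nm=='top':
        k1=k
    else: k=(k+k1)/2; yaw=np.arctan2(k[1],k[0])
R=np.array([[np.cos(yaw),-np.sin(yaw)],[np.sin(yaw),np.cos(yaw)]])
F=lambda w:(w[:,:2]-k[2:])@R
print('yaw',np.degrees(yaw),k[2:])
print('T hous near edge low',F(T([[278,516],[366,490]],.016)),'hi',F(T([[278,516],[366,490]],.031)))
print('S hous top corners',F(S([[512,395],[475,370],[420,430]],.031)),'bottom near-left',F(S([[460,464],[512,400]],.015)))
print('guide tips T',F(T([[237,450],[368,420]],.023)),'S',F(S([[470,350],[380,436]],.019)))
print('stop T',F(T([[205,268],[322,245]],.02)))
print('bar T',F(T([[165,493],[440,431]],.15)),'S',F(S([[357,360],[549,197]],.15)))
```

```text
top origin [0.5521 0.023 ] yaw 12.813867568136313 scale 1.0042534941621253 res [[-0.0008 -0.0003]
 [ 0.0005 -0.0006]
 [ 0.0006  0.0003]
 [-0.0003  0.0006]]
scene origin [0.5518 0.0256] yaw 12.943349755777868 scale 0.996968038358577 res [[ 0.0009  0.0009]
 [-0.0008  0.0006]
 [-0.0011 -0.0005]
 [ 0.0009 -0.001 ]]
yaw 12.878372971619578 [0.5519 0.0243]
T hous near edge low [[-0.1286  0.0254]
 [-0.1248 -0.0335]] hi [[-0.1285  0.0247]
 [-0.1248 -0.0336]]
S hous top corners [[-0.1247 -0.0281]
 [-0.0953 -0.0272]
 [-0.0997  0.0291]] bottom near-left [[-0.1274  0.0233]
 [-0.1205 -0.0341]]
guide tips T [[-0.0816  0.0415]
 [-0.0814 -0.0448]] S [[-0.0775 -0.0435]
 [-0.0792  0.0428]]
stop T [[ 0.0377  0.0361]
 [ 0.0354 -0.0408]]
bar T [[-0.1002  0.0809]
 [-0.1004 -0.0838]] S [[-0.0956  0.0773]
 [-0.0991 -0.0846]]
```

Add to h.py:
```python
YAW=np.radians(12.88);O=np.array([.552,.0243,0])
RF=np.array([[np.cos(YAW),-np.sin(YAW),0],[np.sin(YAW),np.cos(YAW),0],[0,0,1]])
def here():
    s=read_state();p=RF.T@(np.array(s['position'])-O);Rt=np.array(s['tcp_rot'])
    want=RF@np.diag([1,-1,-1.])
    print('t',round(s['time_s'],2),'fix pos',p.round(4),'F fix',(RF.T@s['force']).round(2),'rotvec tool deg',np.degrees(cv2.Rodrigues(Rt.T@want)[0]).ravel().round(2))
    return p,Rt
def delta(*pts):
    p,Rt=here()
    for q in pts: print(q,(Rt.T@RF@(np.array(q)-p)).round(4))
```

```bash
python3 -c "
from h import *
delta([-.15,0,.22],[-.15,0,.14])"
```

```text
t 0.2 fix pos [-0.5259 -0.525   0.2219] F fix [-0.03 -0.61  0.57] rotvec tool deg [-0.08 -0.01  1.6 ]
[-0.15, 0, 0.22] [ 0.3905 -0.5142  0.0027]
[-0.15, 0, 0.14] [ 0.3905 -0.5141  0.0827]
```

Request:
steer_hand([
  {"pos": [0.04,-0.03,0],"jaw": 0},
  {"pos": [0.08,-0.06,0],"r": [0,0,0.5],"jaw": 0},
  {"pos": [0.12,-0.09,0],"r": [0,0,1],"jaw": 0},
  {"pos": [0.16,-0.12,0],"r": [0,0,1.6],"jaw": 0},
  {"pos": [0.19,-0.16,0],"r": [0,0,1.6],"jaw": 0},
  {"pos": [0.22,-0.2,0],"r": [0,0,1.6],"jaw": 0},
  {"pos": [0.25,-0.24,0],"r": [0,0,1.6],"jaw": 0},
  {"pos": [0.28,-0.28,0],"r": [0,0,1.6],"jaw": 0},
  {"pos": [0.3,-0.32,0],"r": [0,0,1.6],"jaw": 0},
  {"pos": [0.32,-0.36,0],"r": [0,0,1.6],"jaw": 0},
  {"pos": [0.34,-0.4,0],"r": [0,0,1.6],"jaw": 0},
  {"pos": [0.36,-0.44,0],"r": [0,0,1.6],"jaw": 0},
  {"pos": [0.38,-0.48,0],"r": [0,0,1.6],"jaw": 0},
  {"pos": [0.3905,-0.514,0],"r": [0,0,1.6],"jaw": 0},
  {"pos": [0.3905,-0.514,0],"r": [0,0,1.6],"jaw": 0},
  {"pos": [0.3905,-0.514,0.03],"r": [0,0,1.6],"jaw": 0},
  {"pos": [0.3905,-0.514,0.06],"r": [0,0,1.6],"jaw": 0},
  {"pos": [0.3905,-0.514,0.08],"r": [0,0,1.6],"jaw": 0},
  {"pos": [0.3905,-0.514,0.08],"r": [0,0,1.6],"jaw": 0},
  {"pos": [0.3905,-0.514,0.08],"r": [0,0,1.6],"jaw": 0},
])

```text
time_s: 2.2
position: [0.4061, -0.0105, 0.1426]
tcp_rot: [[0.975, 0.222, -0.0], [0.222, -0.975, -0.0], [-0.0, -0.0, -1.0]]
force: [0.6, 0.1, -0.0]
opening: 0.007
grasp_force: 0.0
```

```bash
python3 -c "
from h import *
import numpy as np
P=[]
for a in [0,.2,.4,.6,.8,.95,1.1]:
    g=np.pi-np.arctan2(85,190)-a
    P.append([.09+.208*np.cos(g)-.0175,0,.065+.208*np.sin(g)-.011])
delta(*P)"
```

```text
t 2.2 fix pos [-0.15   -0.0014  0.1426] F fix [ 0.61 -0.04 -0.01] rotvec tool deg [-0.    0.03 -0.04]
[np.float64(-0.11736619639414343), 0, np.float64(0.13894014049211684)] [ 0.0327 -0.0014  0.0037]
[np.float64(-0.09670651247853389), 0, np.float64(0.1749675829916914)] [ 0.0533 -0.0014 -0.0324]
[np.float64(-0.06930109887243276), 0, np.float64(0.20617242969266986)] [ 0.0807 -0.0014 -0.0636]
[np.float64(-0.036242522933531446), 0, np.float64(0.23131064182967243)] [ 0.1137 -0.0014 -0.0887]
[np.float64(0.0011512742378549101), 0, np.float64(0.24938003821301247)] [ 0.1511 -0.0015 -0.1068]
[np.float64(0.03114967155197374), 0, np.float64(0.2578483513233314)] [ 0.1811 -0.0015 -0.1153]
[np.float64(0.0620767080970165), 0, np.float64(0.2617386699338984)] [ 0.212  -0.0015 -0.1192]
```

Request:
steer_hand([
  {"pos": [0.015,-0.001,0.006],"jaw": 0},
  {"pos": [0.027,-0.001,0.006],"jaw": 0},
  {"pos": [0.035,-0.001,0.002],"jaw": 0},
  {"pos": [0.041,-0.001,-0.008],"jaw": 0},
  {"pos": [0.048,-0.001,-0.018],"jaw": 0},
  {"pos": [0.055,-0.001,-0.028],"jaw": 0},
  {"pos": [0.064,-0.001,-0.038],"jaw": 0},
  {"pos": [0.074,-0.001,-0.049],"jaw": 0},
  {"pos": [0.084,-0.001,-0.059],"jaw": 0},
  {"pos": [0.084,-0.001,-0.059],"jaw": 0},
])

```text
time_s: 3.2
position: [0.4895, 0.0099, 0.2038]
tcp_rot: [[0.975, 0.224, 0.004], [0.224, -0.975, -0.001], [0.004, 0.002, -1.0]]
force: [-2.1, -0.9, 1.6]
opening: 0.01
grasp_force: 1.2
```

Run:
```python
from h import *
here()
c=capture('scene');a=c['color'][150:350,190:390,::-1];cv2.imwrite('pics/s2.png',cv2.resize(a,None,fx=3,fy=3,interpolation=cv2.INTER_CUBIC))
```

```text
t 3.2 fix pos [-6.420e-02 -1.000e-04  2.038e-01] F fix [-2.22 -0.41  1.59] rotvec tool deg [ 0.11 -0.2   0.05]
```

View pics/s2.png

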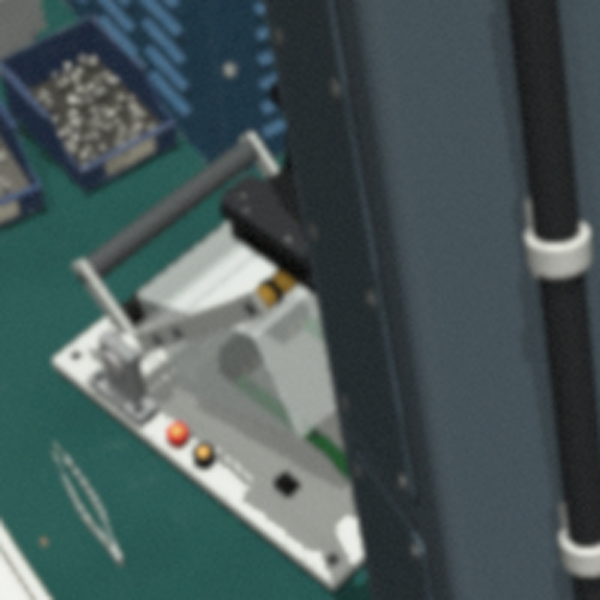

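The hood is about 0.4 rad up, with the bar's left end visible at (270,290) resting on the finger. I'll carry on along the arc.

Request:
steer_hand([
  {"pos": [0.008,0,-0.007],"jaw": 0},
  {"pos": [0.017,0,-0.014],"jaw": 0},
  {"pos": [0.026,0,-0.02],"jaw": 0},
  {"pos": [0.034,0,-0.025],"jaw": 0},
  {"pos": [0.043,0,-0.03],"jaw": 0},
  {"pos": [0.052,0,-0.035],"jaw": 0},
  {"pos": [0.062,0,-0.039],"jaw": 0},
  {"pos": [0.071,0,-0.043],"jaw": 0},
  {"pos": [0.081,0,-0.046],"jaw": 0},
  {"pos": [0.091,0,-0.049],"jaw": 0},
  {"pos": [0.101,0,-0.052],"jaw": 0},
  {"pos": [0.111,0,-0.054],"jaw": 0},
  {"pos": [0.121,0,-0.055],"jaw": 0},
  {"pos": [0.131,0,-0.056],"jaw": 0},
  {"pos": [0.131,0,-0.056],"jaw": 0},
])

```text
time_s: 4.75
position: [0.6168, 0.0393, 0.2575]
tcp_rot: [[0.975, 0.223, 0.001], [0.223, -0.975, -0.0], [0.001, 0.0, -1.0]]
force: [-0.3, -0.6, -0.2]
opening: 0.004
grasp_force: 0.0
```

Run:
```python
from h import *
here()
c=capture('scene');a=c['color'][130:350,190:390,::-1];cv2.imwrite('pics/s3.png',cv2.resize(a,None,fx=2.7,fy=2.7,interpolation=cv2.INTER_CUBIC))
```

```text
t 4.75 fix pos [6.650e-02 2.000e-04 2.575e-01] F fix [-0.39 -0.57 -0.25] rotvec tool deg [ 0.02 -0.07  0.02]
```

View pics/s3.png

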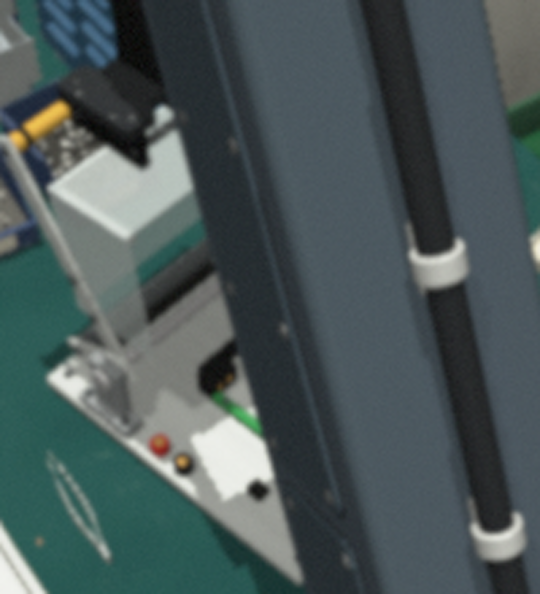

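The hood is past balance: the bar is swung back at (40,125), with the hood upright and clear of the finger. I'll back off and look.

Request:
steer_hand([
  {"pos": [0,0,-0.02],"jaw": 0},
  {"pos": [-0.04,0,-0.02],"jaw": 0},
  {"pos": [-0.085,0,-0.02],"jaw": 0.28},
  {"pos": [-0.13,0,-0.02],"jaw": 0.28},
  {"pos": [-0.175,0,0],"jaw": 0.28},
  {"pos": [-0.22,0,0.04],"jaw": 0.28},
  {"pos": [-0.235,0,0.08],"jaw": 0.28},
  {"pos": [-0.235,0,0.12],"jaw": 0.28},
  {"pos": [-0.235,0,0.12],"jaw": 0.28},
  {"pos": [-0.235,0,0.12],"jaw": 0.28},
])

```text
time_s: 5.8
position: [0.3863, -0.0134, 0.1377]
tcp_rot: [[0.975, 0.223, -0.001], [0.223, -0.975, 0.0], [-0.001, -0.001, -1.0]]
force: [-0.3, -0.0, 0.6]
opening: 0.281
grasp_force: 0.0
```

Run:
```python
from h import *
here()
c=capture('top');a=c['color'][130:330,240:400,::-1];cv2.imwrite('pics/t4.png',cv2.resize(a,None,fx=3,fy=3,interpolation=cv2.INTER_CUBIC))
t=plane(c,[[280,318],[312,318],[352,317]],.01);print((t-O)@RF)
```

```text
t 5.8 fix pos [-0.1699  0.0002  0.1377] F fix [-0.34  0.04  0.59] rotvec tool deg [-0.04  0.06 -0.01]
[[-0.18587511  0.13342746  0.01      ]
 [-0.20312451  0.05693445  0.01      ]
 [-0.22218871 -0.03905245  0.01      ]]
```

View pics/t4.png

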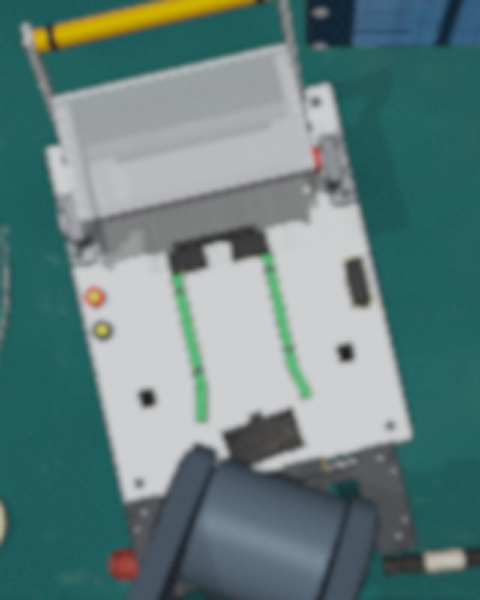

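The hood is open. The housing corners are at about (224,434), (290,410), (303,440) and (238,465). The stop face runs from (177,272) to (268,252), and the guide tips are at (202,420) and (307,396).

Run:
```python
from h import *
c=capture('top')
f=lambda p,z:((plane(c,crop(p,3,240,130),z)-O)@RF)[:,:2].round(4)
print(f([[224,434],[290,410],[303,440],[238,465]],.028),f([[177,272],[268,252]],.015),f([[202,420],[307,396]],.023))
delta([-.160,-.004,.06],[-.160,-.004,.021],[.02-.02-.0095,0,.021])
```

```text
[[-0.1006  0.0272]
 [-0.0934 -0.0292]
 [-0.1194 -0.0341]
 [-0.1275  0.0216]] [[ 0.0377  0.0363]
 [ 0.0372 -0.0402]] [[-0.0854  0.0424]
 [-0.0853 -0.0451]]
t 5.9 fix pos [-0.1682 -0.0006  0.1392] F fix [0.59 0.27 1.07] rotvec tool deg [ 0.13 -0.22  0.02]
[-0.16, -0.004, 0.06] [0.0078 0.0032 0.0793]
[-0.16, -0.004, 0.021] [0.0077 0.0031 0.1183]
[-0.0095, 0, 0.021] [ 0.1582 -0.0008  0.1189]
```

Request:
steer_hand([
  {"pos": [0.004,0.002,0.03],"jaw": 0.28},
  {"pos": [0.004,0.002,0.07],"jaw": 0.28},
  {"pos": [0.004,0.002,0.1],"jaw": 0.28},
  {"pos": [0.004,0.002,0.117],"jaw": 0.28},
  {"pos": [0.004,0.002,0.117],"jaw": 0.28},
  {"pos": [0.012,0.002,0.117],"jaw": 0.28},
  {"pos": [0.02,0.002,0.117],"jaw": 0.28},
  {"pos": [0.027,0.002,0.117],"jaw": 0.28},
  {"pos": [0.034,0.002,0.117],"jaw": 0.28},
  {"pos": [0.041,0.002,0.117],"jaw": 0.28},
  {"pos": [0.048,0.002,0.117],"jaw": 0.28},
  {"pos": [0.055,0.002,0.117],"jaw": 0.28},
  {"pos": [0.062,0.002,0.117],"jaw": 0.28},
  {"pos": [0.07,0.001,0.117],"jaw": 0.28},
  {"pos": [0.078,0.001,0.117],"jaw": 0.28},
  {"pos": [0.086,0.001,0.117],"jaw": 0.28},
  {"pos": [0.094,0.001,0.117],"jaw": 0.28},
  {"pos": [0.102,0.001,0.117],"jaw": 0.28},
  {"pos": [0.11,0.001,0.117],"jaw": 0.28},
  {"pos": [0.11,0.001,0.117],"jaw": 0.28},
])

```text
time_s: 7.9
position: [0.4955, 0.0103, 0.0207]
tcp_rot: [[0.975, 0.223, 0.003], [0.223, -0.975, -0.0], [0.002, 0.001, -1.0]]
force: [-0.0, 0.5, -0.2]
opening: 0.281
grasp_force: 0.0
```

Run:
```python
from h import *
delta([-.006,-.002,.021])
c=capture('scene');a=c['color'][130:350,190:390,::-1];cv2.imwrite('pics/s5.png',cv2.resize(a,None,fx=2.7,fy=2.7,interpolation=cv2.INTER_CUBIC))
```

```text
t 7.9 fix pos [-0.0582 -0.0011  0.0207] F fix [ 0.1   0.52 -0.18] rotvec tool deg [ 0.06 -0.14  0.03]
[-0.006, -0.002, 0.021] [ 0.0522  0.0009 -0.0002]
```

View pics/s5.png

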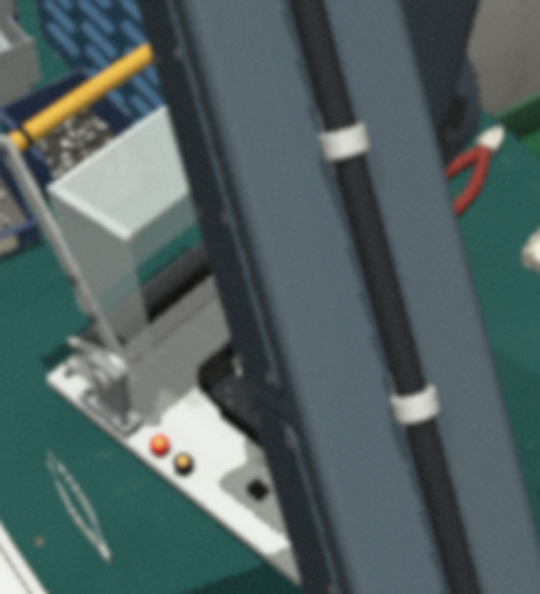

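The hood is still open, and the housing is hidden by the arm near the stop at (230,390). I'll go on slowly and feel for the stop.

Request:
steer_hand([
  {"pos": [0.006,0,0],"jaw": 0.28},
  {"pos": [0.012,0,0],"jaw": 0.28},
  {"pos": [0.018,0,0],"jaw": 0.28},
  {"pos": [0.024,0,0],"jaw": 0.28},
  {"pos": [0.03,0,0],"jaw": 0.28},
  {"pos": [0.035,0,0],"jaw": 0.28},
  {"pos": [0.04,0,0],"jaw": 0.28},
  {"pos": [0.043,0,0],"jaw": 0.28},
  {"pos": [0.046,0,0],"jaw": 0.28},
  {"pos": [0.046,0,0],"jaw": 0.28},
])

```text
time_s: 8.95
position: [0.5391, 0.0206, 0.0206]
tcp_rot: [[0.975, 0.223, 0.001], [0.223, -0.975, -0.0], [0.001, 0.0, -1.0]]
force: [0.1, -0.7, -0.1]
opening: 0.28
grasp_force: 0.0
```

Request:
steer_hand([
  {"pos": [0.002,0,0],"jaw": 0.28},
  {"pos": [0.004,0,0],"jaw": 0.28},
  {"pos": [0.004,0,0],"jaw": 0.28},
  {"pos": [0.004,0,0],"jaw": 0.28},
])

```text
time_s: 9.35
position: [0.5425, 0.0214, 0.0206]
tcp_rot: [[0.975, 0.223, 0.0], [0.223, -0.975, -0.0], [0.0, 0.0, -1.0]]
force: [0.8, 0.3, 0.1]
opening: 0.282
grasp_force: 0.0
```

```bash
python3 -c "
from h import *
here()"
```

```text
t 9.35 fix pos [-0.0099 -0.0007  0.0206] F fix [0.87 0.14 0.09] rotvec tool deg [ 0.   -0.02  0.  ]
```

Request:
steer_hand([
  {"pos": [0.001,0,0],"jaw": 0.28},
  {"pos": [0.002,0,0],"jaw": 0.28},
  {"pos": [0.002,0,0],"jaw": 0.28},
])

```text
time_s: 9.65
position: [0.5432, 0.0218, 0.0204]
tcp_rot: [[0.975, 0.223, -0.003], [0.223, -0.975, -0.0], [-0.002, -0.001, -1.0]]
force: [-2.9, -1.4, 2.4]
opening: 0.281
grasp_force: 1.6
```

Request:
steer_hand([
  {"pos": [0.001,0,0],"jaw": 0.28},
  {"pos": [0.002,0,0],"jaw": 0.28},
  {"pos": [0.002,0,0],"jaw": 0.28},
])

```text
time_s: 9.95
position: [0.5432, 0.022, 0.0203]
tcp_rot: [[0.975, 0.224, -0.007], [0.224, -0.975, -0.0], [-0.007, -0.001, -1.0]]
force: [-5.7, -3.7, 4.1]
opening: 0.281
grasp_force: 3.5
```

Request:
steer_hand([
  {"pos": [0.001,0,0],"jaw": 0.28},
  {"pos": [0.002,0,0],"jaw": 0.28},
  {"pos": [0.002,0,0],"jaw": 0.28},
])

```text
time_s: 10.25
position: [0.5432, 0.0222, 0.0202]
tcp_rot: [[0.975, 0.224, -0.011], [0.224, -0.975, -0.0], [-0.011, -0.002, -1.0]]
force: [-10.4, -7.0, 5.9]
opening: 0.281
grasp_force: 5.1
```

```bash
python3 -c "
from h import *
here()"
```

```text
t 10.25 fix pos [-0.0091 -0.0001  0.0202] F fix [-11.66  -4.49   5.95] rotvec tool deg [-0.11  0.6   0.07]
```

It's firmly against something at x -0.009, and I expected the stop at about -0.006. I'll back off and check.

Request:
steer_hand([
  {"pos": [-0.005,0,0],"jaw": 0.28},
  {"pos": [-0.015,0,0],"jaw": 0.28},
  {"pos": [-0.045,0,0],"jaw": 0.28},
  {"pos": [-0.085,0,-0.02],"jaw": 0.28},
  {"pos": [-0.13,0,-0.06],"jaw": 0.28},
  {"pos": [-0.16,0,-0.1],"jaw": 0.28},
  {"pos": [-0.16,0,-0.1],"jaw": 0.28},
  {"pos": [-0.16,0,-0.1],"jaw": 0.28},
])

```text
time_s: 11.05
position: [0.3931, -0.0133, 0.1219]
tcp_rot: [[0.975, 0.222, 0.005], [0.222, -0.975, -0.001], [0.005, 0.002, -1.0]]
force: [0.4, -0.0, -0.9]
opening: 0.279
grasp_force: 0.0
```

Run:
```python
from h import *
here()
c=capture('top');a=c['color'][190:290,280:360,::-1];cv2.imwrite('pics/t6.png',cv2.resize(a,None,fx=6,fy=6,interpolation=cv2.INTER_CUBIC))
```

```text
t 11.05 fix pos [-0.1633 -0.0013  0.1219] F fix [ 0.42 -0.13 -0.87] rotvec tool deg [ 0.14 -0.26 -0.06]
```

View pics/t6.png

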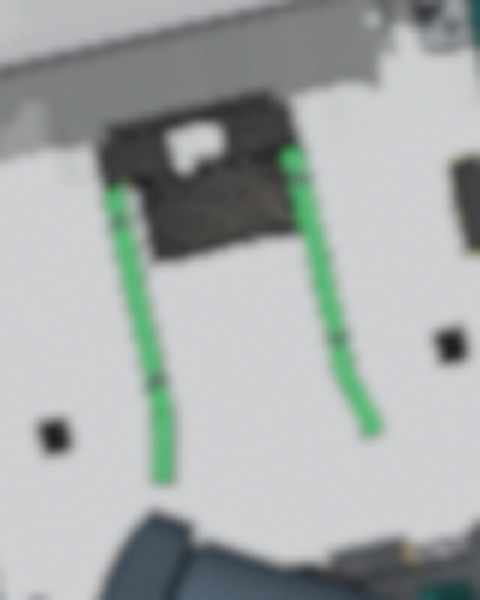

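The housing sits against the stop, with its near edge running from about (158,260) to (300,235) and close to the right guide. I'll work out its squareness and depth.

Run:
```python
from h import *
c=capture('top')
f=lambda p,z:((plane(c,crop(p,6,280,190),z)-O)@RF)[:,:2].round(4)
print(f([[158,260],[300,235]],.022),'guides',f([[124,240],[310,240]],.023))
# subpixel near edge: dark/bright transition per column
g=cv2.cvtColor(c['color'],cv2.COLOR_RGB2GRAY).astype(float)
def edge(lo,hi,r0,r1,down):
    P=[]
    for u in range(lo,hi):
        col=g[r0:r1,u]; d=np.diff(col)*down; k=d.argmax()
        w=np.clip(d[max(0,k-2):k+3],0,None);P.append([u,r0+.5+(np.arange(max(0,k-2),max(0,k-2)+len(w))*w).sum()/w.sum()])
    return np.array(P)
P=edge(308,328,226,240,1);q=f((P-[280,190]+.5)*6-.5,.025)
print(P[::5]);m=np.polyfit(q[:,1],q[:,0],1);print('near edge x at mid',np.polyval(m,0),'skew rad',-m[0])
# housing/guide contrast along a row band: print pixel rows across lane
for r in(226,229): print(r,c['color'][r,296:336].tolist()[::1])
```

```text
[[ 0.0029  0.0254]
 [-0.     -0.0334]] guides [[ 0.0138  0.0371]
 [-0.003  -0.0369]]
[[308.         233.01034483]
 [313.         232.00364964]
 [318.         230.67037037]
 [323.         229.39208633]]
near edge x at mid 0.001152932129462386 skew rad 0.00925479669195222
226 [[199, 203, 203], [175, 189, 182], [130, 165, 142], [97, 144, 114], [103, 148, 119], [127, 159, 137], [145, 160, 151], [135, 139, 138], [96, 97, 97], [65, 64, 64], [62, 61, 61], [63, 63, 63], [64, 63, 63], [65, 63, 63], [66, 65, 65], [66, 66, 66], [68, 65, 65], [68, 66, 65], [71, 69, 68], [73, 72, 69], [74, 71, 70], [75, 73, 72], [79, 77, 74], [79, 78, 73], [76, 74, 72], [73, 71, 69], [71, 70, 68], [72, 71, 69], [71, 69, 67], [72, 69, 68], [77, 76, 73], [77, 77, 74], [72, 91, 74], [77, 134, 90], [81, 167, 106], [89, 182, 119], [117, 186, 137], [163, 193, 171], [194, 201, 198], [205, 206, 208]]
229 [[203, 205, 206], [190, 196, 194], [156, 185, 165], [113, 182, 133], [91, 182, 120], [112, 182, 131], [147, 181, 156], [156, 168, 161], [128, 131, 131], [80, 80, 80], [56, 56, 55], [58, 57, 57], [58, 57, 57], [62, 61, 60], [66, 66, 64], [70, 68, 66], [70, 69, 67], [72, 69, 68], [68, 67, 65], [69, 68, 66], [67, 66, 63], [70, 69, 66], [72, 71, 69], [72, 71, 70], [76, 75, 75], [87, 86, 85], [102, 103, 102], [119, 120, 121], [128, 129, 130], [132, 133, 134], [134, 135, 136], [139, 140, 143], [146, 149, 150], [146, 159, 151], [127, 171, 139], [103, 182, 127], [95, 184, 123], [123, 183, 141], [170, 191, 177], [198, 202, 202]]
```

The edge fit puts the housing square to 0.01 rad. I'm still 1–2 mm unsure of the depth, so I'll move the arm aside for one combined close look.

Request:
steer_hand([
  {"pos": [0,0.03,-0.03],"jaw": 0.28},
  {"pos": [0,0.08,-0.06],"jaw": 0.28},
  {"pos": [0,0.13,-0.08],"jaw": 0.28},
  {"pos": [0,0.18,-0.08],"jaw": 0.28},
  {"pos": [0,0.23,-0.08],"jaw": 0.28},
  {"pos": [0,0.28,-0.08],"jaw": 0.28},
  {"pos": [0,0.32,-0.08],"jaw": 0.28},
  {"pos": [0,0.36,-0.08],"jaw": 0.28},
  {"pos": [0,0.36,-0.08],"jaw": 0.28},
  {"pos": [0,0.36,-0.08],"jaw": 0.28},
  {"pos": [0,0.36,-0.08],"jaw": 0.28},
])

```text
time_s: 12.25
position: [0.4724, -0.3623, 0.1989]
tcp_rot: [[0.975, 0.224, -0.002], [0.224, -0.975, 0.003], [-0.001, -0.003, -1.0]]
force: [-0.4, -0.1, -0.2]
opening: 0.276
grasp_force: 0.0
```

Run:
```python
from h import *
here()
im={}
for n,(r,cc) in {'top':(200,290),'scene':(225,240)}.items():
    a=np.mean([capture(n)['color'].astype(float) for _ in range(8)],0)
    np.save(n+'.npy',a)
    a=a[r:r+50,cc:cc+50,::-1]
    a=255*(np.clip(a/255,0,1)**.6)
    im[n]=cv2.resize(a.astype(np.uint8),None,fx=8,fy=8,interpolation=cv2.INTER_CUBIC)
# predicted outline of the housing home (scene/top), for lane middle y=-.002, seat x .0235, drawn thin
cv2.imwrite('pics/c7.png',np.hstack([im['top'],im['scene']]))
```

```text
t 12.25 fix pos [-0.1637 -0.3591  0.1989] F fix [-0.42  0.02 -0.24] rotvec tool deg [-0.19  0.08  0.06]
```

View pics/c7.png

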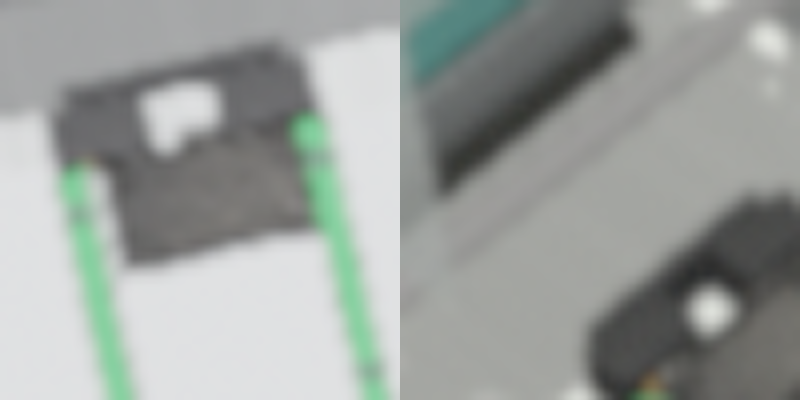

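The left half shows the housing against the stop with its tab in the gap at (203,140). It touches the right guide, and its near edge from (128,265) to (322,228) may be skewed by about 2°. I'll measure depth relative to the guides and stop.

Run:
```python
from h import *
c=capture('top');a=np.load('top.npy')
f=lambda p,z:((plane(c,p,z)-O)@RF)[:,:2]
k=crop([[155,380],[337,338]],6,280,190);tip=crop([[163,485],[373,434]],6,280,190)
print('kinks',f(k,.023).round(4),'tips',f(tip,.021).round(4))
# rectify to fixture frame at z=.03 and z=.015, 0.25mm/px
for z in(.015,.031):
    xs=np.arange(.06,-.02,-.00025);ys=np.arange(.045,-.0451,-.00025)
    Y,X=np.meshgrid(ys,xs);W=np.c_[X.ravel(),Y.ravel(),np.full(X.size,z)]@RF.T+O
    m=proj(c,W).astype(np.float32).reshape(*X.shape,2)
    r=cv2.remap(a.astype(np.float32),m,None,cv2.INTER_CUBIC);g=r.mean(2)
    # near edge by half level in each y
    ok=[]
    for y in np.arange(.022,-.032,-.004):
        j=int(round((.045-y)/.00025));col=g[:,j];i0=int(.045/.00025)
        lo=col[i0:i0+20].mean();hi=col[-20:].mean()
        i=np.argmax(col[i0:]>(lo+hi)/2)+i0;ok.append((y,xs[i]))
    ok=np.array(ok);p=np.polyfit(ok[:,1-1],ok[:,1],1);print(z,ok[:,1].round(4),'fit',np.polyval(p,-.003).round(4),-p[0])
    # side profile at x .012,.025 : print y of transitions ; gap/tab profile along x
    if z<.02:
        for x in(.005,.015,.025):
            i=int(round((.06-x)/.00025));print('row',x,g[i,::12].round(0).astype(int).tolist())
    else:
        for y in(.01,.006,.002,-.002,-.006,-.01,.02,-.02):
            j=int(round((.045-y)/.00025));print('col y',y,g[:,j][::8].round(0).astype(int).tolist())
```

```text
kinks [[-0.0447  0.0372]
 [-0.0444 -0.0388]] tips [[-0.0871  0.0435]
 [-0.0857 -0.0444]]
0.015 [0.0022 0.0015 0.0015 0.002  0.0015 0.002  0.002  0.0025 0.0022 0.002
 0.0025 0.002  0.0012 0.001 ] fit 0.0019 -0.003983516483516489
row 0.005 [195, 164, 135, 134, 158, 160, 118, 76, 66, 63, 64, 69, 70, 70, 73, 74, 78, 85, 81, 78, 86, 89, 80, 68, 65, 72, 92, 117, 134, 162, 194]
row 0.015 [196, 165, 135, 136, 160, 159, 108, 62, 58, 62, 64, 65, 65, 66, 68, 70, 72, 74, 74, 74, 74, 74, 76, 80, 80, 72, 83, 113, 133, 158, 189]
row 0.025 [197, 162, 125, 126, 151, 148, 99, 58, 54, 59, 62, 62, 62, 65, 67, 67, 67, 69, 70, 70, 69, 72, 73, 68, 63, 62, 76, 103, 119, 147, 187]
0.031 [ 0.001   0.0002 -0.      0.0005  0.0002  0.0007  0.0005  0.001   0.0007
  0.0005  0.0012  0.0007 -0.     -0.0005] fit 0.0005 -0.0046703296703296815
col y 0.01 [88, 65, 57, 73, 106, 133, 142, 142, 142, 138, 136, 128, 111, 82, 62, 56, 59, 59, 61, 65, 68, 67, 65, 65, 65, 68, 69, 67, 66, 99, 151, 190, 203, 207, 207, 207, 207, 207, 207, 207]
col y 0.006 [90, 67, 55, 84, 138, 178, 192, 196, 194, 193, 190, 185, 161, 119, 77, 60, 61
[... 539 characters left out ...]
, 202, 189, 161, 120, 82, 66, 65, 68, 70, 69, 69, 68, 69, 72, 73, 73, 75, 75, 73, 67, 80, 121, 166, 193, 206, 208, 207, 207, 207, 207, 207, 207]
col y -0.01 [95, 68, 54, 62, 97, 136, 165, 171, 164, 153, 129, 95, 67, 57, 62, 69, 72, 71, 70, 71, 71, 72, 73, 74, 76, 77, 72, 68, 72, 113, 162, 195, 205, 207, 207, 207, 207, 207, 207, 207]
col y 0.02 [92, 69, 58, 56, 57, 59, 60, 62, 62, 64, 64, 60, 53, 46, 46, 47, 48, 48, 53, 59, 61, 61, 61, 60, 58, 56, 56, 55, 61, 99, 152, 187, 201, 207, 208, 207, 207, 207, 207, 207]
col y -0.02 [92, 68, 54, 52, 54, 58, 60, 61, 62, 64, 63, 59, 55, 57, 60, 65, 68, 71, 73, 73, 74, 75, 75, 75, 74, 71, 67, 67, 79, 117, 165, 197, 206, 208, 207, 207, 207, 207, 207, 207]
```

The near edge is square to 0.004 rad. There is no bright gap between the far face and the stop, the tab is in the stop's gap, and the push held firm at 11 N. I take it as home, so I'm handing in.

```bash
python3 -c "
from rig import bot, capture, read_state
print(bot.hand_in())"
```

```text
the job is handed in; nothing more can be done
None
```

I handed the job in with the hood standing open by itself and the black housing pushed square against the contact stop; the camera can't confirm depth to better than about 2 mm, and the hand-in gave no verdict.

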